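Open a touch-latch cupboard after clearing its door swing

TASK

The tin of peas stands in the swing of the small grey-green cupboard door: with the door still shut, first slide the tin aside along the worktop, well clear of the swing. Then press the top corner of the door, on the side away from its hinges, until the touch catch lets go, take the finger away so that the door springs ajar by itself, and push it from behind its edge until it stands wide open, about square to the cupboard or farther. Only touch and push, grip and lift nothing, do not let the door strike the tin, and leave the two mugs, the salt shaker and the bottle where they stand.

Things in the scene. Friction and masses are not known exactly. Their poses are not given: they have to be found in the camera images.
- cupboard: Handle-less pale wood worktop cupboard with one grey-green framed door, fixed; carcass 170 deep x 220 wide x 260 high. Origin: centre of its underside; x from front to back (door faces -x), y to its left (hinge side), z up. Shut, the door covers the front, 219 wide, from 16 to 260 mm up, outer face 107 mm in front of the origin, 6 mm proud of the carcass. Contents fixed; nothing on top.
- cupboard_door (a joint): Door angle (rad): 0 = shut and caught (cannot be pulled open), below 0 = pressed in (stop at -0.025, 5 mm at the free edge), up to 1.75 = open to the front. Pressed in to -0.02 (3 to 6 N at the free edge) the catch lets go for good, and a spring plunger pushes the door out behind the retreating finger to rest ajar. Beyond that it moves against slight friction and stays where left.
- press_spot (a point): Point on the door's outer face near the top corner on the free (right-hand) side, 25 mm from the free edge and 22 mm below the top; moves with the door.
- door_corner (a point): Top free corner of the door on its outer face, moving with the door (16 mm thick). Sprung ajar, the door rests at 0.4 to 0.6 rad; near its free edge there are then some 70 mm between its inner face and the carcass front, open from above and the side. Inside, only the plunger (85 mm from the hinge, near the top) and a striker pin (below 125 mm height) stand in that gap.
- hinge_top (a point): Point on the door's upright hinge axis at the height of the cupboard's top (260 mm): in the plane of the shut door's inner face, 91 mm in front of and 113 mm to the left of the cupboard's origin. Opening, the door's free edge swings round it at 220 mm, clockwise seen from above.
- tin: Tin of peas with a red and white label, upright cylinder 75 diameter x 58 high, about 0.26 kg, loose. Origin: centre of its underside. It starts in front of the shut door, within its swing.
- salt: Salt shaker with a grey cap, 44 diameter x 90 high, loose, to the right of the cupboard. Origin: centre of its underside. To be left alone.
- mug: Large green and white mug, 86 wide, 120 with its handle, 100 high, loose, to the left of the cupboard. Origin: centre of its underside. To be left alone.
- bottle: Small water bottle with a blue cap, 58 diameter x 178 high, loose. Origin: centre of its underside. To be left alone.
- cup: Small green espresso mug, 65 wide, 94 with its handle, 52 high, loose. Origin: centre of its underside. To be left alone.

How it is judged:
By the outcome, as a careful person would: the job done as asked, in the order asked, and still so for the second after the job is handed in, with the robot touching nothing.
It also fails if it takes over 64 s, if anything falls off the work surface, if the arm or the gripper's body presses on something with over 40 N, if the wrist force passes 120 N, or if a joint passes its speed limit or range.

ROBOT

A 7-joint arm with a two-finger parallel gripper is mounted at the origin on a cart in front of the work surface, level with it; the furniture and walls round the work are solid. World frame = base frame: x ahead of the robot, y to its left, z up, the work surface at z = 0. Lengths are in m, angles in rad, forces in N, time in s.
With the tool pointing down it reaches from about 0.425 to 0.925 m from the base axis. Payload 6.8 kg.
Tool frame: the origin (TCP) lies on the centre line of the jaws, within the pads' length; the fingertips stand 8 mm ahead of it and the grasp point (between the pads) lies 11 mm behind it (bot.tips_ahead is the distance from the TCP to the fingertips, in m); z points along the fingers, y is the line along which they close (so a half turn about z gives the same grasp; the last joint's range is limited). The gripper opens to 85 mm and grips with 20 to 120 N. Pads are 22 mm wide; open, the fingers measure 114 mm over their backs; the gripper's body (76 mm by 85 mm) begins 54 mm behind the grasp point. The pads swing forward as they close: fully open they stand 13 mm farther back than shut.
Start: joints at [1.045, 0.477, 0.022, 1.555, -0.011, 1.109, -0.083], TCP at [0.274, -0.617, 0.219] pointing down, gripper open.
Joint ranges: [-2.96, 2.96], [-0.34, 2.1], [-1.41, 1.46], [0.24, 2.44], [-1.37, 4.51], [0.17, 1.92], [-2.96, 2.96]. Speed limits (rad/s): [2.39, 2.39, 3.14, 3.14, 3.14, 3.14, 3.14].

INTERFACE

Orientations are given as a unit quaternion [w, x, y, z].
In Python, from station import bot gives the robot as it stands.
- The arm moves only by the tool send_rows, never from a script. Its argument "deltas" is text: rows parted by semicolons, each of 4 numbers parted by spaces: the shift along the tool's x, y, z in m, then the turn about the tool's z in degrees. In form: x y z spin; .... A call has 1 to 5 rows; each row is the pose to reach, as a shift and turn from the pose commanded when the call began, along the tool's axes at that moment; what a row does not reach only later rows make up. A row lasts 1/10 s, in which the tool goes at most 50 mm and 8.59 degrees, less where a joint would pass 70% of its speed; a pose out of reach is approached as far as the arm can. A call with a gripper value outside its range is refused whole. "claw" is the opening, from 0 (shut) to 1 (fully open), set as the call begins (left out, the last holds). The fingers move at their own pace and stop on an object; "force" is the grip in N (left out, the last holds). Time passes only in rows, so rows that repeat a pose let the fingers close. It gives the time, the measured TCP pose, the force, the opening and the grip force at its end, in the units of the state.
- bot.get_obs(): the state, without advancing time (a new reading comes with each control period).
- bot.read_camera(name): name is "scene" or "top" or "wrist"; returns a dict with "img" (420x560x3 uint8, red, green, blue), "depth" (420x560 float32, m along the optical axis (not along the pixel's ray), 0 where there is no reading), "fx", "fy", "cx", "cy" (pixels), "camera_from_world" (4x4, takes a point from world to camera coordinates). Camera axes: x right, y up, looking along -z (the intrinsics and any distortion apply to the point x, -y, -z); pixel columns grow to the right and rows downward; lengths in m; the calibration is good to about 2 mm. A picture is of the moment at which its call begins.
- bot.hand_in(): hands the job in; it is judged then, once.
Trained networks look in a picture, given as the dict that the camera call returned (one of the last four; its "shot" number tells which), for a name from the list of things; names that differ only in an ending like _2 or _b are one class to them, and where a whole thing is asked for, a point or a joint stands for the part that bears it (a point fixed in the world has none). Each returns a list of dicts, best first, with "confidence" (0 to 1); they miss things now and then, are a little off and sometimes report something else, mostly with a low value. They report only what shows in the picture. A call takes as long as a camera call.
- bot.masks_of(picture, query): "mask" (420x560 bool, what is visible of it).
- bot.landmark_of(picture, query): "xyz" ([x, y, z] in m, in world coordinates, good to about 4 mm: a listed point, or the origin of a listed thing).
The state is a dict: "t": time; "q": joint angles; "joint_vel": joint speeds; "joint_torque": joint torques, N m; "eef_pos": TCP position; "tool_rot": TCP orientation; "contact_force": force on the tool from outside, world axes, zero at the start; "torque": the same for the moment, N m; "gripper_width": opening from 0.0 (shut) to 1.0 (fully open); "grasp_force": force on a finger pad.
Only numpy, scipy, OpenCV 4.12 (cv2) and the standard library are available. Lean on these libraries where they do the work, as an engineer would, in place of code of your own. Each camera call takes 0.05 s, during which the arm holds its last target. There are 200 camera calls.

## Working session

There is one attempt and no reset: what is moved stays moved. The work goes in short steps, Python scripts to look and compute and a tool call to move; the robot and the scene stay as the last step left them, time stands still between calls to the robot, and variables do not carry over. Pictures are saved under pics/ and viewed, at most 10 in all, crops included, and the job is handed in when it is done.

Besides the shell and the picture viewer there is one more tool, called after ">>>" by a JSON object that holds its "api" and its "payload", one argument or row to a line. send_rows: Moves the arm, as the interface text tells. Its arguments: {"type":"object","properties":{"deltas":{"type":"string"},"claw":{"type":"number"},"force":{"type":"number"}},"required":["deltas"]}

```bash
mkdir -p pics; cat > h.py <<'E'
from station import bot
import cv2, numpy as np
def save(p,n): cv2.imwrite('pics/'+n+'.png',p['img'][:,:,::-1])
def find(p,names):
    for n in names:
        for r in bot.landmark_of(p,n)[:2]: print(n,np.round(r['xyz'],3),round(r['confidence'],2))
E
python3 - <<'E'
from h import *
o=bot.get_obs(); print({k:np.round(v,3) for k,v in o.items()})
N=['cupboard','press_spot','door_corner','hinge_top','tin','salt','mug','bottle','cup']
for c in ['scene','top']:
    p=bot.read_camera(c); save(p,c+'0'); print(c); find(p,N)
E
```

```text
{'t': np.float64(0.0), 'q': array([ 1.045,  0.478,  0.022,  1.556, -0.011,  1.109, -0.083]), 'joint_vel': array([ 0.001, -0.002,  0.003, -0.001,  0.   ,  0.001,  0.   ]), 'joint_torque': array([ 1.0000e-03, -5.9646e+01,  1.6080e+00, -2.8119e+01,  1.2000e-02,
        1.0000e-02, -0.0000e+00]), 'eef_pos': array([ 0.274, -0.616,  0.218]), 'tool_rot': array([-0.001,  0.978,  0.207, -0.   ]), 'contact_force': array([ 0.252, -0.116, -0.518]), 'torque': array([-0.038,  0.003,  0.01 ]), 'grasp_force': np.float64(0.0), 'gripper_width': np.float64(0.998)}
scene
cupboard [0.639 0.18  0.003] 0.98
press_spot [0.606 0.051 0.236] 0.72
press_spot [0.644 0.181 0.002] 0.69
door_corner [0.621 0.029 0.257] 0.69
hinge_top [0.497 0.211 0.258] 0.67
tin [ 0.448  0.044 -0.002] 0.62
salt [ 0.708  0.015 -0.001] 0.56
mug [ 0.544  0.358 -0.   ] 0.57
bottle [ 0.541  0.356 -0.002] 0.36
cup [0.607 0.05  0.238] 0.58
cup [ 0.497 -0.195 -0.002] 0.37
top
press_spot [0.604 0.055 0.235] 0.73
door_corner [0.622 0.028 0.261] 0.55
hinge_top [0.497 0.206 0.262] 0.97
tin [ 0.453  0.048 -0.001] 0.9
salt [ 0.711  0.015 -0.004] 0.63
mug [0.543 0.356 0.   ] 0.9
bottle [ 0.641 -0.155  0.003] 0.56
cup [ 0.496 -0.198  0.004] 0.63
```

View pics/scene0.png

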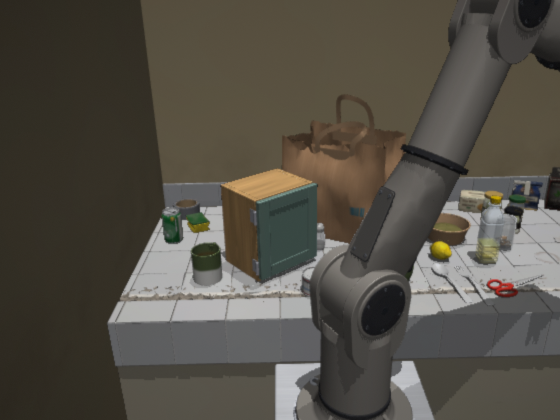

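View pics/top0.png

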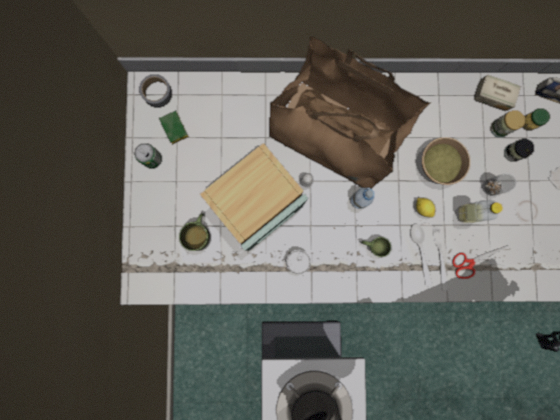

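The pictures show the cupboard at top-view (253,196), turned about 35°, with its door facing lower right. The tin's pale lid is at (298,262), the cup at (380,246) with its handle to the left, the bottle at (364,198) and the salt at (307,180). I'll refine these positions with depth.

```bash
cat >> h.py <<'E'
def cloud(p):
    v,u=np.mgrid[:420,:560]; d=p['depth']
    c=np.stack([(u-p['cx'])/p['fx']*d,-(v-p['cy'])/p['fy']*d,-d,np.ones_like(d)],-1)
    w=c@np.linalg.inv(p['camera_from_world']).T
    w[d==0]=np.nan
    return w[...,:3]
def circ(w,lo,hi,c,r):
    m=(w[...,2]>lo)&(w[...,2]<hi)&(np.hypot(w[...,0]-c[0],w[...,1]-c[1])<r)
    q=w[m]; return q
E
python3 - <<'E'
from h import *
p=bot.read_camera('top'); w=cloud(p)
q=circ(w,.25,.27,(.6,.15),.25); r=cv2.minAreaRect((q[:,:2]*1000).astype(np.float32)); print('top',len(q),r); print(np.round(cv2.boxPoints(r)))
for n,c,lo,hi in [('tin',(.45,.046),.03,.08),('cup',(.496,-.197),.02,.07),('salt',(.71,.015),.05,.1),('bottle',(.64,-.155),.05,.2)]:
    q=circ(w,lo,hi,c,.08)
    if len(q): print(n,len(q),np.round(np.percentile(q,[1,50,99],axis=0),3).tolist())
for row in range(255,310,6): print(row,np.round(w[row,330],3),end=' ')
print()
q=circ(w,.02,.07,(.496,-.197),.08);print('cup +y side',np.round(q[q[:,1]>-.16],3).tolist())
E
```

```text
top 5921 ((670.81396484375, 130.76565551757812), (221.40338134765625, 367.80682373046875), 48.28007507324219)
[[460. 171.]
 [734. -74.]
 [882.  91.]
 [607. 336.]]
tin 471 [[0.413, 0.01, 0.046], [0.449, 0.046, 0.056], [0.483, 0.08, 0.063]]
cup 235 [[0.463, -0.242, 0.021], [0.5, -0.215, 0.047], [0.522, -0.154, 0.057]]
salt 206 [[0.686, -0.057, 0.051], [0.712, 0.009, 0.083], [0.779, 0.039, 0.099]]
bottle 654 [[0.615, -0.181, 0.053], [0.665, -0.146, 0.125], [0.699, -0.105, 0.194]]
255 [ 0.467 -0.058  0.004] 261 [ 0.448 -0.058  0.001] 267 [ 0.429 -0.059 -0.006] 273 [ 0.41  -0.058 -0.004] 279 [ 0.391 -0.058 -0.006] 285 [ 0.373 -0.057 -0.   ] 291 [ 0.354 -0.058 -0.005] 297 [ 0.336 -0.056  0.003] 303 [ 0.239 -0.146 -0.756] 309 [ 0.21  -0.147 -0.766] 
cup +y side [[0.513, -0.155, 0.037], [0.513, -0.157, 0.044], [0.513, -0.159, 0.052], [0.51, -0.155, 0.039], [0.51, -0.157, 0.043], [0.51, -0.159, 0.049], [0.507, -0.153, 0.029], [0.507, -0.154, 0.041], [0.507, -0.157, 0.045], [0.506, -0.158, 0.052], [0.503, -0.154, 0.044], [0.503, -0.157, 0.045], [0.503, -0.158, 0.051]]
```

```bash
cat >> h.py <<'E'
from scipy.spatial.transform import Rotation as Ro
def go(*targets):  # world xyz (+ yaw of tool x, deg) -> tool-frame rows from present pose
    o=bot.get_obs(); q=o['tool_rot']; R=Ro.from_quat([q[1],q[2],q[3],q[0]]).as_matrix(); yaw=np.degrees(np.arctan2(R[1,0],R[0,0]))
    print('t',round(float(o['t']),2),'pos',np.round(o['eef_pos'],4),'yaw',round(yaw,1),'F',np.round(o['contact_force'],1),'q',np.round(o['q'],2))
    for t in targets:
        d=R.T@(np.array(t[:3])-o['eef_pos']); s=-(t[3]-yaw) if len(t)>3 else 0
        print(t,'->',np.round(d,3),round((s+180)%360-180,1))
E
python3 -c "
from h import *
go((.46,-.1,.22,77.6))"
```

```text
t 1.05 pos [ 0.2739 -0.617   0.2193] yaw 23.9 F [ 0.  -0.3 -0.4] q [ 1.04  0.48  0.02  1.56 -0.01  1.11 -0.08]
(0.46, -0.1, 0.22, 77.6) -> [ 0.38  -0.397 -0.001] -53.7
```

>>> {"api": "send_rows", "payload": {
  "deltas": "0.034 -0.036 0 -5.4; 0.069 -0.072 0 -10.8; 0.103 -0.108 0 -16.2; 0.138 -0.144 0 -21.6; 0.172 -0.18 0 -27",
  "claw": 0.6
}}

```text
t: 1.55
eef_pos: [0.3586, -0.3808, 0.2196]
tool_rot: [0.0, 0.902, 0.432, 0.0]
contact_force: [2.0, -0.1, -0.5]
gripper_width: 0.597
grasp_force: 0.0
```

```bash
python3 -c "
from h import *
go((.46,-.1,.2,77.6),(.46,.095,.2,77.6))"
```

```text
t 1.55 pos [ 0.3586 -0.3808  0.2196] yaw 51.2 F [ 2.  -0.1 -0.5] q [ 0.84  0.23 -0.17  1.91  0.05  1.   -0.03]
(0.46, -0.1, 0.2, 77.6) -> [ 0.282 -0.097  0.019] -26.4
(0.46, 0.095, 0.2, 77.6) -> [ 0.434 -0.219  0.019] -26.4
```

>>> {"api": "send_rows", "payload": {
  "deltas": "0.047 -0.015 0 -5; 0.094 -0.03 0 -10; 0.141 -0.045 0 -16; 0.188 -0.06 0 -21; 0.235 -0.075 0 -26.4"
}}

```text
t: 2.05
eef_pos: [0.4484, -0.1512, 0.2198]
tool_rot: [0.001, 0.78, 0.626, 0.0]
contact_force: [0.4, -0.3, -0.0]
gripper_width: 0.598
grasp_force: 0.0
```

```bash
python3 -c "
from h import *
go((.46,.095,.12,77.6),(.46,.095,.03,77.6))"
```

```text
t 2.05 pos [ 0.4484 -0.1512  0.2198] yaw 77.5 F [ 0.4 -0.3 -0. ] q [ 0.56  0.17 -0.4   2.    0.08  0.99 -0.1 ]
(0.46, 0.095, 0.12, 77.6) -> [ 0.243 -0.042  0.1  ] -0.1
(0.46, 0.095, 0.03, 77.6) -> [ 0.243 -0.042  0.19 ] -0.1
```

>>> {"api": "send_rows", "payload": {
  "deltas": "0.048 -0.008 0 0; 0.097 -0.017 0.01 0; 0.146 -0.025 0.03 0; 0.195 -0.033 0.05 0; 0.243 -0.042 0.06 0"
}}

```text
t: 2.55
eef_pos: [0.4595, 0.0872, 0.1602]
tool_rot: [0.0, 0.781, 0.624, -0.0]
contact_force: [1.1, 0.7, -0.4]
gripper_width: 0.598
grasp_force: 0.0
```

>>> {"api": "send_rows", "payload": {
  "deltas": "0 0 0 0; 0 0 0.02 0"
}}

```text
t: 2.75
eef_pos: [0.4616, 0.0884, 0.1426]
tool_rot: [0.001, 0.78, 0.626, 0.002]
contact_force: [0.9, -1.2, -0.6]
gripper_width: 0.598
grasp_force: 0.0
```

```bash
python3 - <<'E'
from h import *
go((.46,.095,.03,77.6))
p=bot.read_camera('wrist'); save(p,'w1'); find(p,['tin'])
p=bot.read_camera('top'); find(p,['tin'])
E
```

```text
t 2.75 pos [0.4616 0.0884 0.1426] yaw 77.6 F [ 0.9 -1.2 -0.6] q [ 0.16  0.29 -0.56  2.08  0.21  0.82 -0.74]
(0.46, 0.095, 0.03, 77.6) -> [ 0.006 -0.003  0.113] -0.0
tin [0.45  0.047 0.003] 0.8
```

View pics/w1.png

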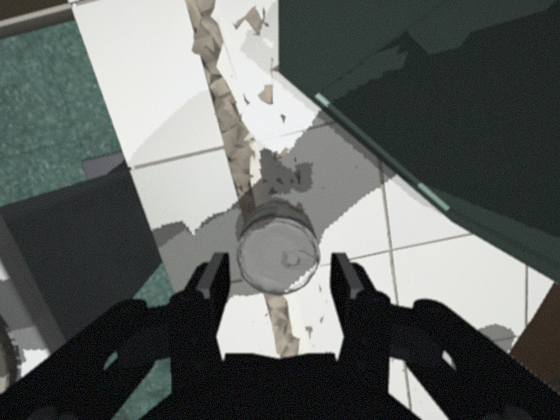

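>>> {"api": "send_rows", "payload": {
  "deltas": "0.01 -0.003 0 0; 0.01 -0.003 0.03 0; 0.01 -0.003 0.065 0; 0.01 -0.003 0.1 0; 0.01 -0.003 0.11 0"
}}

```text
t: 3.45
eef_pos: [0.4577, 0.0963, 0.0291]
tool_rot: [-0.001, 0.781, 0.625, -0.002]
contact_force: [-0.1, -0.2, -0.1]
gripper_width: 0.604
grasp_force: 0.0
```

```bash
python3 - <<'E'
from h import *
u=np.array([-.215,-.977])
t=np.array([.42,-.092])-u*.039
go((.46,.095,.03,77.6),(*t,.03,77.6))
p=bot.read_camera('top'); find(p,['tin'])
E
```

```text
t 3.45 pos [0.4577 0.0963 0.0291] yaw 77.3 F [-0.1 -0.2 -0.1] q [ 0.05  0.48 -0.47  2.16  0.38  0.59 -0.92]
(0.46, 0.095, 0.03, 77.6) -> [-0.001  0.002 -0.001] -0.3
(np.float64(0.42838499999999996), np.float64(-0.053897), 0.03, 77.6) -> [-0.153  0.004 -0.001] -0.3
```

>>> {"api": "send_rows", "payload": {
  "deltas": "-0.008 0 0 0; -0.018 0 0 0; -0.03 0.001 0 0; -0.042 0.001 0 0; -0.055 0.001 0 0"
}}

```text
t: 4.05
eef_pos: [0.4488, 0.0417, 0.0318]
tool_rot: [0.0, 0.781, 0.625, 0.001]
contact_force: [1.4, 3.6, 3.0]
gripper_width: 0.596
grasp_force: 2.0
```

>>> {"api": "send_rows", "payload": {
  "deltas": "-0.013 0 0 0; -0.026 0.001 0 0; -0.039 0.001 0 0; -0.052 0.002 0 0; -0.065 0.002 0 0"
}}

```text
t: 4.55
eef_pos: [0.4358, -0.0223, 0.0311]
tool_rot: [0.0, 0.781, 0.625, 0.0]
contact_force: [0.7, 4.1, 4.4]
gripper_width: 0.605
grasp_force: 2.9
```

```bash
python3 - <<'E'
from h import *
go((.4284,-.054,.03,77.6))
p=bot.read_camera('top'); find(p,['tin'])
w=cloud(p);q=circ(w,.045,.07,(.43,-.06),.09);print(len(q),np.round(np.percentile(q,[1,50,99],axis=0),3).tolist())
save(p,'top1')
E
```

```text
t 4.55 pos [ 0.4358 -0.0223  0.0311] yaw 77.3 F [0.7 4.1 4.4] q [ 0.3   0.43 -0.47  2.23  0.37  0.55 -0.66]
(0.4284, -0.054, 0.03, 77.6) -> [-0.033 -0.     0.001] -0.3Traceback (most recent call last):
  File "<stdin>", line 4, in <module>
    return _quantile_unchecked(
        a, q, axis, out, overwrite_input, method, keepdims, weights)
    return _ureduce(a,
                    func=_quantile_ureduce_func,
    ...<5 lines>...
                    overwrite_input=overwrite_input,
                    method=method)
    r = func(a, **kwargs)
    result = _quantile(arr,
                       quantiles=q,
    ...<2 lines>...
                       out=out,
                       weights=wgt)
    slices_having_nans = np.isnan(arr[-1, ...])
                                  ~~~^^^^^^^^^
IndexError: index -1 is out of bounds for axis 0 with size 0
```

>>> {"api": "send_rows", "payload": {
  "deltas": "-0.012 0 0 0; -0.024 0 0 0; -0.034 0 0 0; -0.034 0 0 0; -0.026 0 0 0"
}}

```text
t: 5.15
eef_pos: [0.4295, -0.0479, 0.0308]
tool_rot: [-0.0, 0.782, 0.624, -0.001]
contact_force: [0.5, 0.4, 0.8]
gripper_width: 0.6
grasp_force: 0.0
```

>>> {"api": "send_rows", "payload": {
  "deltas": "0.02 0 0 0; 0.05 0 0 0; 0.05 0 -0.03 0; 0.05 0 -0.07 0; 0.05 0 -0.12 0"
}}

```text
t: 5.65
eef_pos: [0.4396, 0.0037, 0.1512]
tool_rot: [-0.002, 0.78, 0.626, -0.001]
contact_force: [1.3, -1.0, 0.0]
gripper_width: 0.599
grasp_force: 0.0
```

```bash
python3 - <<'E'
from h import *
go()
for c in ['top','wrist','scene']:
    p=bot.read_camera(c); find(p,['tin','press_spot','door_corner','hinge_top','cup']); save(p,c+'2')
    w=cloud(p);q=circ(w,.045,.07,(.42,-.09),.08);print(c,len(q),np.round(np.percentile(q,[1,50,99],axis=0),3).tolist() if len(q) else '')
E
```

```text
t 5.65 pos [0.4396 0.0037 0.1512] yaw 77.5 F [ 1.3 -1.   0. ] q [ 0.37  0.23 -0.59  2.13  0.17  0.83 -0.53]
press_spot [0.606 0.05  0.238] 0.88
door_corner [0.624 0.031 0.26 ] 0.67
door_corner [0.605 0.056 0.239] 0.46
hinge_top [0.493 0.208 0.261] 0.78
cup [ 0.499 -0.198  0.001] 0.83
top 12 [[0.416, -0.134, 0.054], [0.429, -0.13, 0.057], [0.439, -0.125, 0.065]]
tin [ 0.418 -0.093  0.   ] 0.68
wrist 4619 [[0.383, -0.13, 0.046], [0.419, -0.092, 0.055], [0.453, -0.058, 0.059]]
tin [0.641 0.18  0.001] 0.15
press_spot [0.606 0.05  0.238] 0.68
door_corner [0.618 0.029 0.26 ] 0.85
hinge_top [0.5   0.209 0.26 ] 0.66
cup [ 0.494 -0.196 -0.003] 0.71
cup [ 0.543  0.359 -0.002] 0.59
scene 0
```

View pics/top2.png

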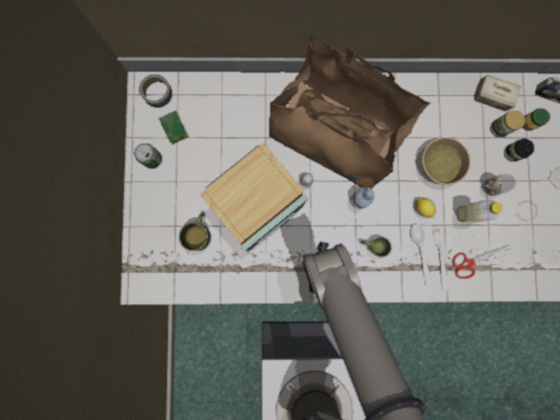

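The tin now stands at (0.419, -0.092), about 53 mm outside the swing, and the door is still shut. The cup at (378,246) hasn't moved. Next is the approach to the press spot.

```bash
python3 -c "
from h import *
go((.555,.009,.235,39.3),(.606-.774*.02,.0515-.633*.02,.235,39.3))"
```

```text
t 6.55 pos [0.4411 0.0021 0.1509] yaw 77.3 F [-0.1  0.4  1.1] q [ 0.38  0.23 -0.58  2.13  0.17  0.83 -0.53]
(0.555, 0.009, 0.235, 39.3) -> [ 0.032  0.11  -0.084] 38.0
(0.5905199999999999, 0.03884, 0.235, 39.3) -> [ 0.069  0.138 -0.084] 38.0
```

>>> {"api": "send_rows", "payload": {
  "deltas": "0 0 -0.04 7.6; 0.005 0.02 -0.084 15.2; 0.015 0.05 -0.084 22.8; 0.025 0.08 -0.084 30.4; 0.032 0.11 -0.084 38",
  "claw": 0,
  "force": 30
}}

```text
t: 7.05
eef_pos: [0.5568, 0.0094, 0.2355]
tool_rot: [0.0, 0.943, 0.334, 0.001]
contact_force: [-0.2, 0.2, -0.1]
gripper_width: -0.004
grasp_force: 0.0
```

>>> {"api": "send_rows", "payload": {
  "deltas": "0 0 0 0; 0 0 0 0"
}}

```text
t: 7.25
eef_pos: [0.5552, 0.0094, 0.2345]
tool_rot: [-0.0, 0.941, 0.337, -0.001]
contact_force: [-0.3, 0.3, -0.3]
gripper_width: -0.005
grasp_force: 0.0
```

```bash
python3 - <<'E'
from h import *
go((.606-.774*.02,.0515-.633*.02,.235,39.3),(.606,.0515,.235,39.3))
p=bot.read_camera('wrist'); find(p,['press_spot','door_corner','hinge_top']); save(p,'w3')
E
```

```text
t 7.25 pos [0.5552 0.0094 0.2345] yaw 39.4 F [-0.3  0.3 -0.3] q [ 0.27  0.31 -0.49  1.8   0.16  1.07 -1.16]
(0.5905199999999999, 0.03884, 0.235, 39.3) -> [ 0.046 -0.    -0.001] 0.1
(0.606, 0.0515, 0.235, 39.3) -> [ 0.066 -0.    -0.001] 0.1
door_corner [0.618 0.033 0.257] 0.58
hinge_top [ 0.708  0.016 -0.001] 0.2
```

View pics/w3.png

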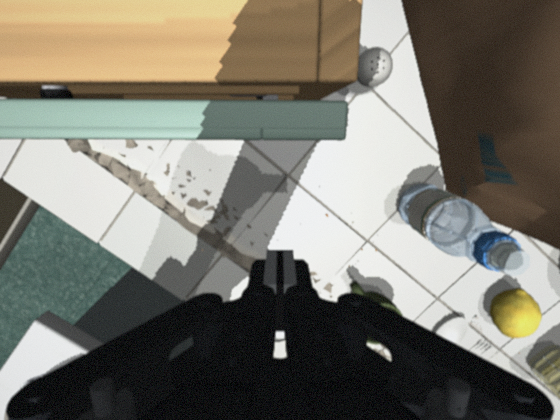

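The wrist view shows the finger square to the shut door. Its free edge is at column 347 and the finger at 280, which puts it about 28 mm in from the edge.

>>> {"api": "send_rows", "payload": {
  "deltas": "0.015 0 0 0; 0.03 0 0 0; 0.042 0 0 0; 0.048 0 0 0; 0.051 0 0 0"
}}

```text
t: 7.95
eef_pos: [0.5954, 0.0426, 0.2347]
tool_rot: [-0.0, 0.941, 0.337, -0.0]
contact_force: [0.0, 0.3, -0.3]
gripper_width: -0.003
grasp_force: 0.0
```

>>> {"api": "send_rows", "payload": {
  "deltas": "0.002 0 0 0; 0.004 0 0 0; 0.004 0 0 0"
}}

```text
t: 8.25
eef_pos: [0.5975, 0.0436, 0.2348]
tool_rot: [0.0, 0.942, 0.336, -0.001]
contact_force: [-1.7, -0.2, 0.7]
gripper_width: -0.001
grasp_force: 0.8
```

>>> {"api": "send_rows", "payload": {
  "deltas": "0.002 0 0 0; 0.003 0 0 0; 0.004 0 0 0; 0.005 0 0 0; 0.005 0 0 0"
}}

```text
t: 8.75
eef_pos: [0.6015, 0.0465, 0.2348]
tool_rot: [0.0, 0.942, 0.336, -0.001]
contact_force: [-4.6, -3.4, -0.1]
gripper_width: -0.0
grasp_force: 2.5
```

>>> {"api": "send_rows", "payload": {
  "deltas": "0.001 0 0 0; 0.002 0 0 0; 0.002 0 0 0"
}}

```text
t: 9.05
eef_pos: [0.6016, 0.0464, 0.2347]
tool_rot: [0.001, 0.942, 0.336, -0.003]
contact_force: [-8.9, -6.0, 5.4]
gripper_width: -0.0
grasp_force: 5.6
```

>>> {"api": "send_rows", "payload": {
  "deltas": "-0.01 0 0 0; -0.03 0 0 0; -0.06 0 0 0; -0.1 0 0 0; -0.13 0 0 0"
}}

```text
t: 9.55
eef_pos: [0.5021, -0.0346, 0.2352]
tool_rot: [0.0, 0.942, 0.337, 0.001]
contact_force: [0.0, 0.3, -0.2]
gripper_width: -0.0
grasp_force: 0.0
```

>>> {"api": "send_rows", "payload": {
  "deltas": "0 0 -0.04 0; 0 0 -0.08 0; 0 0 -0.08 0"
}}

```text
t: 9.85
eef_pos: [0.5065, -0.033, 0.3211]
tool_rot: [0.002, 0.942, 0.337, 0.006]
contact_force: [0.5, 0.6, -0.3]
gripper_width: 0.003
grasp_force: 0.0
```

```bash
python3 - <<'E'
from h import *
go()
for c in ['top','wrist','scene']:
    p=bot.read_camera(c); print(c); find(p,['press_spot','door_corner','hinge_top']); save(p,c+'4')
E
```

```text
t 9.85 pos [ 0.5065 -0.033   0.3211] yaw 39.4 F [ 0.5  0.6 -0.3] q [ 0.38  0.14 -0.49  1.8   0.07  1.21 -1.01]
top
press_spot [0.512 0.019 0.24 ] 0.66
door_corner [ 0.519 -0.013  0.261] 0.74
hinge_top [0.495 0.208 0.258] 0.56
wrist
press_spot [0.514 0.012 0.237] 0.72
door_corner [ 0.516 -0.005  0.256] 0.74
scene
press_spot [0.51  0.016 0.238] 0.94
door_corner [ 0.516 -0.009  0.26 ] 0.96
hinge_top [0.498 0.208 0.26 ] 0.8
```

View pics/wrist4.png

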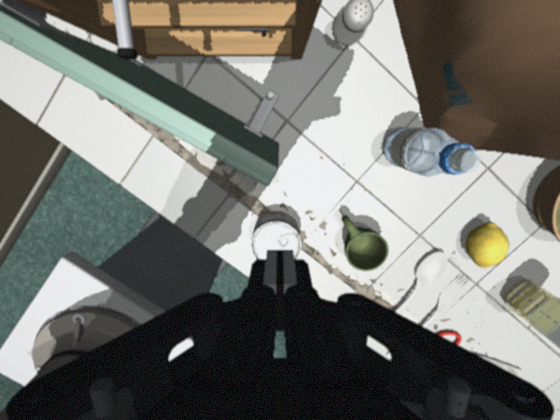

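The door sprang ajar to about 0.52 rad, with its corner near wrist-view pixel (277,175). The plunger is at (122,50), well left of where the finger goes in. The tin at (277,240) is clear. Now I go over the edge and down behind it.

```bash
python3 -c "
from h import *
go((.565,.028,.322,39.3),(.565,.028,.22,39.3))"
```

```text
t 10.45 pos [ 0.5027 -0.0339  0.3147] yaw 39.3 F [ 1.   0.5 -0.5] q [ 0.38  0.15 -0.49  1.81  0.07  1.21 -1.01]
(0.565, 0.028, 0.322, 39.3) -> [ 0.087 -0.008 -0.007] 0.0
(0.565, 0.028, 0.22, 39.3) -> [ 0.087 -0.008  0.095] 0.0
```

>>> {"api": "send_rows", "payload": {
  "deltas": "0.03 -0.003 -0.007 0; 0.06 -0.006 -0.007 0; 0.087 -0.008 -0.007 0; 0.087 -0.008 -0.007 0; 0.087 -0.008 0.01 0"
}}

```text
t: 10.95
eef_pos: [0.5664, 0.0283, 0.3064]
tool_rot: [0.0, 0.941, 0.337, 0.002]
contact_force: [0.5, -1.0, -0.8]
gripper_width: -0.005
grasp_force: 0.0
```

```bash
python3 - <<'E'
from h import *
go((.565,.028,.22,39.3))
p=bot.read_camera('wrist'); find(p,['press_spot','door_corner']); save(p,'w5')
E
```

```text
t 10.95 pos [0.5664 0.0283 0.3064] yaw 39.4 F [ 0.5 -1.  -0.8] q [ 0.26  0.27 -0.52  1.68  0.14  1.22 -1.17]
(0.565, 0.028, 0.22, 39.3) -> [-0.002 -0.001  0.086] 0.1
press_spot [0.513 0.013 0.235] 0.83
```

View pics/w5.png

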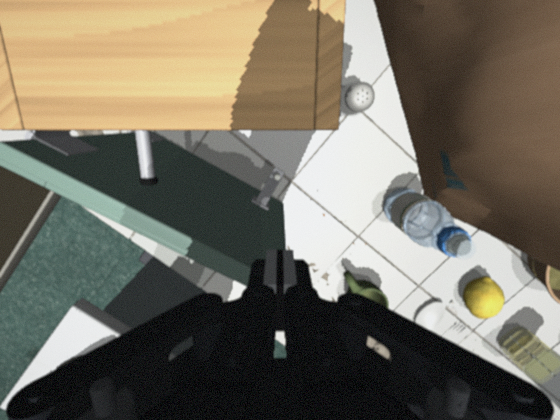

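>>> {"api": "send_rows", "payload": {
  "deltas": "-0.002 -0.001 0.02 0; -0.002 -0.001 0.04 0; -0.002 -0.001 0.06 0; -0.002 -0.001 0.08 0; -0.002 -0.001 0.085 0"
}}

```text
t: 11.6
eef_pos: [0.5617, 0.026, 0.2187]
tool_rot: [-0.0, 0.942, 0.336, -0.001]
contact_force: [-0.2, 0.4, -0.6]
gripper_width: -0.0
grasp_force: 0.0
```

```bash
python3 - <<'E'
from h import *
go((.515,.02,.22),(.49,.03,.22),(.44,.07,.22),(.42,.11,.22),(.425,.145,.22))
p=bot.read_camera('scene'); find(p,['press_spot','door_corner'])
E
```

```text
t 11.6 pos [0.5617 0.026  0.2187] yaw 39.3 F [-0.2  0.4 -0.6] q [ 0.25  0.34 -0.51  1.8   0.19  1.05 -1.21]
(0.515, 0.02, 0.22) -> [-0.04  -0.025 -0.001] 0
(0.49, 0.03, 0.22) -> [-0.053 -0.048 -0.001] 0
(0.44, 0.07, 0.22) -> [-0.066 -0.111 -0.001] 0
(0.42, 0.11, 0.22) -> [-0.056 -0.155 -0.001] 0
(0.425, 0.145, 0.22) -> [-0.03  -0.179 -0.001] 0
press_spot [0.512 0.019 0.241] 0.78
door_corner [ 0.517 -0.01   0.258] 0.63
```

In behind the edge with no contact. Now I push along the arc.

>>> {"api": "send_rows", "payload": {
  "deltas": "-0.01 -0.006 0 0; -0.02 -0.012 0 0; -0.03 -0.018 0 0; -0.04 -0.025 0 0; -0.047 -0.036 0 0"
}}

```text
t: 12.25
eef_pos: [0.5026, 0.0242, 0.2202]
tool_rot: [0.0, 0.942, 0.336, 0.0]
contact_force: [1.4, -0.4, 0.5]
gripper_width: -0.004
grasp_force: 0.3
```

>>> {"api": "send_rows", "payload": {
  "deltas": "-0.006 -0.012 0 0; -0.009 -0.026 0 0; -0.012 -0.042 0 0; -0.016 -0.058 0 0; -0.019 -0.075 0 0"
}}

```text
t: 12.75
eef_pos: [0.4402, 0.072, 0.22]
tool_rot: [0.0, 0.942, 0.337, -0.0]
contact_force: [0.5, -0.5, 0.0]
gripper_width: -0.001
grasp_force: 0.4
```

```bash
python3 - <<'E'
from h import *
go((.42,.11,.22),(.425,.145,.22))
for c in ['scene','top']:
    p=bot.read_camera(c); find(p,['press_spot','door_corner'])
E
```

```text
t 12.75 pos [0.4402 0.072  0.22  ] yaw 39.4 F [ 0.5 -0.5  0. ] q [ 0.24  0.14 -0.58  2.04  0.09  0.98 -1.27]
(0.42, 0.11, 0.22) -> [ 0.008 -0.042 -0.   ] 0
(0.425, 0.145, 0.22) -> [ 0.035 -0.066 -0.   ] 0
press_spot [0.388 0.047 0.238] 0.95
door_corner [0.377 0.026 0.26 ] 0.71
door_corner [ 0.499 -0.199  0.   ] 0.35
```

>>> {"api": "send_rows", "payload": {
  "deltas": "0.001 -0.012 0 0; 0.004 -0.027 0 0; 0.008 -0.042 0 0; 0.018 -0.053 0 0; 0.03 -0.062 0 0"
}}

```text
t: 13.55
eef_pos: [0.4247, 0.1384, 0.2199]
tool_rot: [0.0, 0.942, 0.336, -0.0]
contact_force: [-0.2, -1.5, -0.6]
gripper_width: -0.002
grasp_force: 0.7
```

>>> {"api": "send_rows", "payload": {
  "deltas": "0.005 -0.006 0 0; 0.006 -0.01 0 0; 0.006 -0.01 0 0"
}}

```text
t: 13.85
eef_pos: [0.4232, 0.1499, 0.2199]
tool_rot: [-0.0, 0.942, 0.337, -0.0]
contact_force: [0.0, 0.0, -0.1]
gripper_width: -0.001
grasp_force: 0.0
```

```bash
python3 - <<'E'
from h import *
go()
for c in ['scene','top']:
    p=bot.read_camera(c)
    for n in ['press_spot','door_corner']:
        for r in bot.landmark_of(p,n)[:1]:
            x=r['xyz']; k={'press_spot':4.7,'door_corner':4.2}[n]
            print(c,n,np.round(x,3),round(r['confidence'],2),'open deg',-50.7-(np.degrees(np.arctan2(x[1]-.2085,x[0]-.497))+k))
E
```

```text
t 13.85 pos [0.4232 0.1499 0.2199] yaw 39.4 F [ 0.   0.  -0.1] q [ 0.12  0.15 -0.65  2.03  0.11  0.99 -1.47]
scene press_spot [0.316 0.128 0.238] 0.76 open deg 100.79016632514889
scene door_corner [0.294 0.114 0.262] 0.59 open deg 100.15123096416828
```

>>> {"api": "send_rows", "payload": {
  "deltas": "0 0.02 0 0; 0 0.045 0 0; 0 0.045 -0.04 0; 0 0.045 -0.08 0; 0 0.06 -0.1 0"
}}

```text
t: 14.65
eef_pos: [0.4621, 0.1047, 0.3235]
tool_rot: [0.0, 0.941, 0.338, 0.002]
contact_force: [0.5, 0.4, 1.4]
gripper_width: -0.001
grasp_force: 0.0
```

>>> {"api": "send_rows", "payload": {
  "deltas": "0.02 0.05 0 0; 0.03 0.1 0 0; 0.03 0.12 0 0; 0.03 0.12 0 0; 0.03 0.12 0 0"
}}

```text
t: 15.15
eef_pos: [0.5608, 0.029, 0.3196]
tool_rot: [-0.0, 0.942, 0.336, -0.0]
contact_force: [-0.7, 0.1, 1.0]
gripper_width: 0.004
grasp_force: 0.0
```

```bash
python3 - <<'E'
from h import *
go()
for c in ['scene','top','wrist']:
    p=bot.read_camera(c); print(c); find(p,['press_spot','door_corner','tin','cup','mug','salt','bottle'])
    if c=='top': save(p,'top6')
E
```

```text
t 15.15 pos [0.5608 0.029  0.3196] yaw 39.3 F [-0.7  0.1  1. ] q [ 0.28  0.25 -0.53  1.67  0.13  1.25 -1.17]
scene
press_spot [0.316 0.129 0.24 ] 0.76
door_corner [0.295 0.114 0.259] 0.6
tin [0.295 0.118 0.26 ] 0.31
cup [ 0.496 -0.194  0.   ] 0.67
mug [ 0.544  0.355 -0.   ] 0.83
salt [ 0.71   0.015 -0.004] 0.63
top
press_spot [0.32  0.136 0.236] 0.98
door_corner [0.299 0.116 0.261] 0.61
cup [ 0.497 -0.2    0.   ] 0.68
cup [0.298 0.114 0.262] 0.37
mug [0.543 0.353 0.002] 0.93
salt [ 0.707  0.017 -0.001] 0.73
salt [0.316 0.134 0.237] 0.32
bottle [ 0.641 -0.155  0.001] 0.72
wrist
press_spot [0.316 0.128 0.234] 0.96
door_corner [0.292 0.119 0.258] 0.9
cup [ 0.497 -0.194  0.002] 0.81
salt [ 0.708  0.019 -0.006] 0.97
salt [0.292 0.118 0.259] 0.2
bottle [ 0.646 -0.15   0.002] 0.61
```

View pics/top6.png

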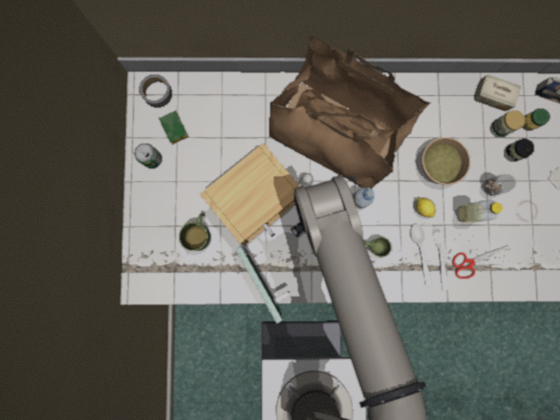

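The door stands wide open, from (243,247) to (278,318) in the top view. The mugs, salt and bottle have not moved, and the arm is free of everything.

```bash
python3 -c "
from station import bot
print(bot.hand_in())"
```

```text
the job is handed in; nothing more can be done
None
```

The job is handed in: I slid the tin to about 53 mm outside the door's swing, pressed the catch open, and pushed the door to about 100° without it striking the tin. The mugs, salt and bottle stayed where they were, and it took about 15 s of the 64 s allowed.

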